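Draw the chamber's sash down with the pole hook

ROBOT

A 7-joint arm with a two-finger parallel gripper is mounted at the origin on a cart in front of the work surface, level with it; the furniture and walls round the work are solid. World frame = base frame: x ahead of the robot, y to its left, z up, the work surface at z = 0. Lengths are in m, angles in rad, forces in N, time in s.
With the tool pointing down it reaches from about 0.425 to 0.925 m from the base axis. Payload 6.8 kg.
Tool frame: the origin (TCP) lies midway between the tips of the shut fingers; the grasp point (between the pads) lies r.grasp_offset behind it (r.grasp_offset is the distance from the TCP to the grasp point, in m); z points along the fingers, y is the direction in which the jaws open and shut (so a half turn about z gives the same grasp; the last joint's range is limited). The gripper opens to 85 mm and grips with 20 to 120 N. Pads are 22 mm wide; open, the fingers measure 114 mm over their backs; the gripper's body (76 mm by 85 mm) begins 54 mm behind the grasp point. The pads swing forward as they close: fully open they stand 13 mm farther back than shut.
Start: joints at [-1.36, 0.477, 0.022, 1.555, -0.011, 1.109, -0.083], TCP at [0.212, 0.641, 0.231] pointing down, gripper open.
Joint ranges: [-2.96, 2.96], [-0.34, 2.1], [-1.41, 1.46], [0.24, 2.44], [-1.37, 4.51], [0.17, 1.92], [-2.96, 2.96]. Speed limits (rad/s): [2.39, 2.39, 3.14, 3.14, 3.14, 3.14, 3.14].

INTERFACE

Orientations are given as a rotation vector (axis times angle).
In Python, from bench import r gives the robot as it stands. The module is installed in compiled form; this text tells all that it offers.
- The arm moves only by the tool send_rows, never from a script. Its argument "moves" is one flat list of numbers, 4 for each row, row after row: the shift along the tool's x, y, z in mm, then the turn about the tool's z in degrees. A call has 1 to 8 rows; each row is the pose to reach, as a shift and turn from the pose commanded when the call began, along the tool's axes at that moment; what a row does not reach only later rows make up. A row lasts 1/8 s, in which the tool goes at most 62.5 mm and 10.7 degrees, less where a joint would pass 70% of its speed; a pose out of reach is approached as far as the arm can. A call with a gripper value outside its range is refused whole. "hand" is the closure, from 0 (fully open) to 1 (shut), set as the call begins (left out, the last holds). The fingers move at their own pace and stop on an object; "newtons" is the grip in N (left out, the last holds). Time passes only in rows, so rows that repeat a pose let the fingers close. It gives the time, the measured TCP pose, the force and the opening at its end, in the units of the state.
- r.get_obs(): the state, without advancing time (a new reading comes with each control period).
- r.grab_frame(name): name is "side" or "top" or "wrist"; returns a dict with "img" (384x512x3 uint8, red, green, blue), "mtx" (3x3 intrinsics, pixels), "world_to_cam" (4x4, takes a point from world to camera coordinates). Camera axes: x right, y up, looking along -z (the intrinsics and any distortion apply to the point x, -y, -z); pixel columns grow to the right and rows downward; lengths in m; the calibration is good to about 2 mm. The wrist camera is an equidistant fisheye: a pixel r from the principal point sees the ray r / f radians off the axis. A picture is of the moment at which its call begins. There is no depth.
- r.hand_in(): hands the job in, once; it reports no verdict.
The state is a dict: "clock": time; "joints": joint angles; "qvel": joint speeds; "tau": joint torques, N m; "tcp_pos": TCP position; "orientation": TCP orientation; "contact_force": force on the tool from outside, world axes, zero at the start; "moment": the same for the moment, N m; "grip_width": finger opening in m.
Only numpy, scipy, OpenCV 4.12 (cv2) and the standard library are available. Lean on these libraries where they do the work, as an engineer would, in place of code of your own. Each camera call takes 0.05 s, during which the arm holds its last target.

TASK

The sloping sash of the white culture chamber is open: take the standing pole hook by its blue handle, put its hook down through the brass ring on the sash's lower bar, and draw the sash down along its slope until the bar rests on the two orange stops. The stops were clamped somewhere near the bottom of the rails and nobody has measured where, so feel for them and do not wrench (stay below 20 N); move the sash with the pole only. Then unhook, stand the pole upright on the bench clear of the chamber, let go of it, and leave everything else where it is.

Things in the scene. Friction and masses are not known exactly. Their poses are not given: they have to be found in the camera images.
- chamber: White culture chamber, fixed, 220 deep (x) x 244 wide (y) x about 330 high (mm); origin at the centre of its underside, +x to its back, z up; its front wall (x = -110) faces the robot. From its top the open face and two side rails slope up to the back at 40 degrees to the level; the sash slides along this slope, straight down it = chamber direction (-0.766, 0, -0.643).
- sill (a point): Middle of the front wall's top edge, 130 mm up, at the foot of the slope; axes as the chamber's. Near it, on each side rail, sits an orange stop block (16 x 18 mm) with a black rubber face that stops the sash's bar. Both are set alike, at a height that differs from time to time by 20 mm along the slope and is not told.
- sash (a joint): Travel of the clear sash (about 0.5 kg) down the slope, in m: 0 fully up (open), grows as it is drawn down. It starts between 0 and 0.02 and meets the rubber stops somewhere between 0.09 and 0.11. It stays where it is left; 1 to 4 N along the slope draw it down, 8 to 11 N would push it up. The rubber is firm: a millimetre or two past first touch is already many newtons.
- sash_ring (a point): Centre of the brass ring on the sash's lower bar. The ring lies level (hole axis vertical), hole 24 mm wide, round wire 6 mm thick; it stands out 34 mm in front of the bar's lower face, on a stem on its far (chamber +x) side. Axes as the chamber's. At least 50 mm of free air below it.
- pole: Pole hook standing on its own weighted foot, loose, 0.3 kg; origin under the foot's centre, z up, +x the way the hook reaches (mm). Foot 80 (x) x 60 (y) x 12. Upright blue handle 30 (x) x 24 (y), z = 12 to 83: grip it across y. A steel rod, 7 thick, rises forward from it at 40 degrees to its top end at (127, 0, 141), then bends sharply into a finger straight down to z = 101.
- pole_grip (a point): Middle of the blue handle where it is gripped, 55 mm above the foot's underside; axes as the pole's.
- pole_hook (a point): The crook of the hook, where the centre of the ring's wire lies when fully seated between finger and rod: (120.5, 0, 127) mm in the pole's frame, i.e. 6.5 mm to the handle side of the finger's centre line and 26 mm above the finger's tip.
- wash_bottle: Wash bottle with red spout, 66x79x208, on the right; bystander; origin under its centre.
- white_jar: White jar, 68 across, 85 high, on the left; bystander; origin under its centre.
- tape_roll: Roll of tape lying flat, 106 across, 25 high, to the right; bystander; origin under its centre.
- keyboard_right: Black keyboard, 130x360x22, left of the monitor; bystander; origin under its centre.

How it is judged:
By the outcome, as a careful person would: the job done as asked, in the order asked, and still so for the second after the job is handed in, with the robot touching nothing.
It also fails if it takes over 61 s, if anything falls off the work surface, if the arm or the gripper's body presses on something with over 40 N, if the wrist force passes 120 N, or if a joint passes its speed limit or range.

## Working session

There is one attempt and no reset: what is moved stays moved. The work goes in short steps, Python scripts to look and compute and a tool call to move; the robot and the scene stay as the last step left them, time stands still between calls to the robot, and variables do not carry over. Pictures are saved under pics/ and viewed, and the job is handed in when it is done.

Besides the shell and the picture viewer there is one more tool, called after "Request:" as name(argument=value, ...) on one line, values as JSON. send_rows: Moves the arm, as the interface text tells. Its arguments: {"type":"object","properties":{"moves":{"type":"array"},"hand":{"type":"number"},"newtons":{"type":"number"}},"required":["moves"]}

```bash
mkdir -p pics; cat > h.py <<'E'
import numpy as np, cv2
from scipy.spatial.transform import Rotation as R
from bench import r
def save(name,fn):
    f=r.grab_frame(name); cv2.imwrite('pics/'+fn,f['img'][:,:,::-1]); np.savez('pics/'+fn+'.npz',**f); return f
E
python3 - <<'E'
from h import *
o=r.get_obs()
for k,v in o.items(): print(k,np.round(v,4))
print(r.grasp_offset)
for n in ['side','top','wrist']:
    f=save(n,n+'0.png'); print(n,f.keys(),f['mtx'].round(1).tolist(),f['world_to_cam'].round(3).tolist())
E
```

```text
clock 0.0
joints [-1.3601  0.4778  0.0223  1.5564 -0.0115  1.1093 -0.0831]
qvel [-0.0005  0.0006 -0.0004 -0.0001  0.0007 -0.0016 -0.0005]
tau [ 4.00000e-04 -5.96437e+01  1.60790e+00 -2.81208e+01  1.23000e-02
  9.00000e-03  0.00000e+00]
tcp_pos [0.2114 0.6404 0.2303]
orientation [-4.9860e-01 -3.1016e+00  2.8000e-03]
contact_force [ 0.0168 -0.3029 -0.5929]
moment [-0.0134 -0.0014  0.0635]
grip_width 0.0858
0.0187
side dict_keys(['img', 'mtx', 'world_to_cam']) [[458.2, 0.0, 252.2], [0.0, 458.2, 196.6], [0.0, 0.0, 1.0]] [[0.998, 0.055, -0.012, -0.558], [-0.019, 0.526, 0.85, -0.025], [0.053, -0.849, 0.526, -1.831], [0.0, 0.0, 0.0, 1.0]]
top dict_keys(['img', 'mtx', 'world_to_cam']) [[394.8, 0.0, 259.8], [0.0, 394.8, 182.7], [0.0, 0.0, 1.0]] [[0.028, -1.0, -0.001, -0.172], [0.989, 0.028, 0.143, -0.581], [-0.142, -0.005, 0.99, -1.708], [0.0, 0.0, 0.0, 1.0]]
wrist dict_keys(['img', 'mtx', 'world_to_cam']) [[297.3, 0.0, 253.0], [0.0, 297.3, 191.6], [0.0, 0.0, 1.0]] [[0.314, 0.95, -0.002, -0.673], [-0.899, 0.296, -0.323, 0.042], [-0.306, 0.103, 0.946, -0.381], [0.0, 0.0, 0.0, 1.0]]
```

View pics/side0.png

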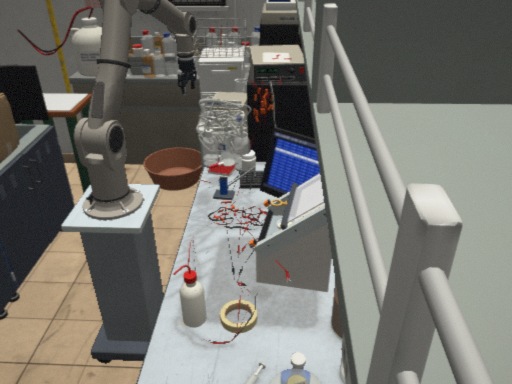

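View pics/top0.png

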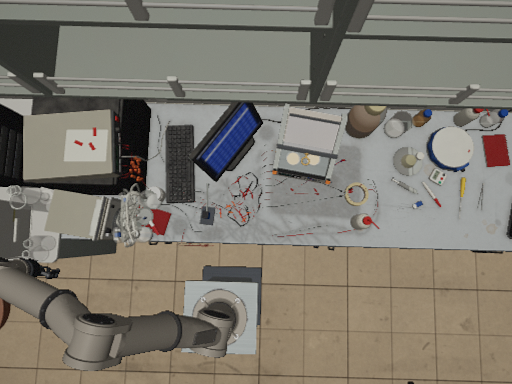

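View pics/wrist0.png

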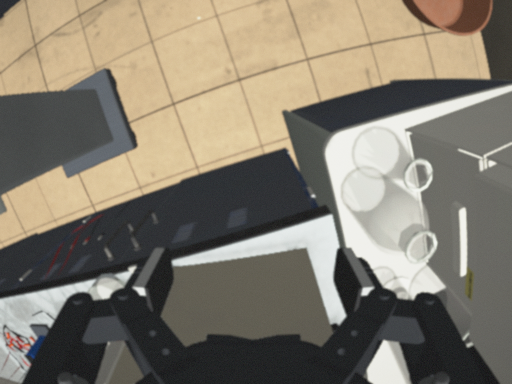

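```bash
python3 - <<'E'
import cv2
a=cv2.imread('pics/top0.png'); cv2.imwrite('pics/t0a.png',cv2.resize(a[90:250,180:380],None,fx=4,fy=3.75,interpolation=2)[:600,:800])
a=cv2.imread('pics/side0.png'); cv2.imwrite('pics/s0a.png',cv2.resize(a[140:290,190:340],None,fx=4,fy=4,interpolation=2))
E
```

```text
(no output)
```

View pics/t0a.png

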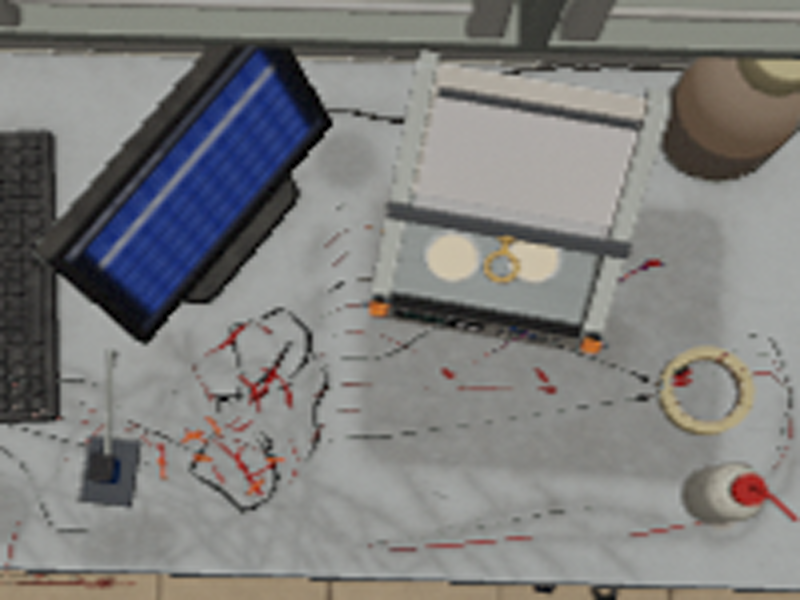

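View pics/s0a.png

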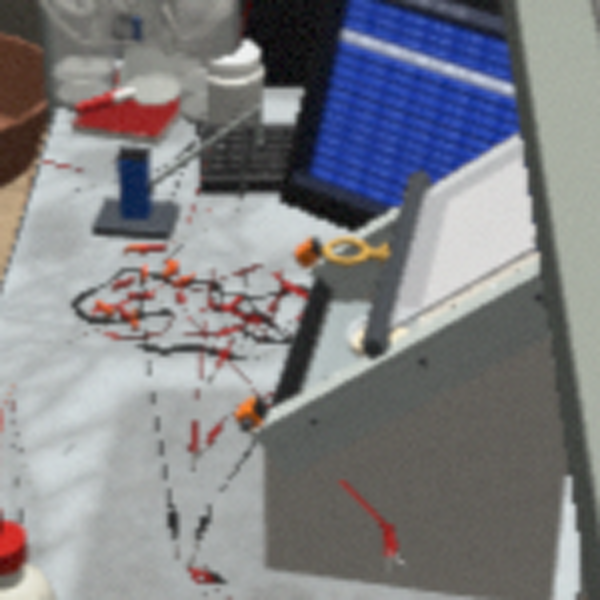

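```bash
cat >> h.py <<'E'
def ray(f,uv):
    K=f['mtx'];M=f['world_to_cam'];x=(uv[0]-K[0,2])/K[0,0];y=(uv[1]-K[1,2])/K[1,1]
    d=M[:3,:3].T@np.array([x,-y,-1]);return -M[:3,:3].T@M[:3,3],d/np.linalg.norm(d)
def onz(f,uv,z):
    c,d=ray(f,uv);return c+d*(z-c[2])/d[2]
def tri(f,u,g,v):
    c,d=ray(f,u);e,h=ray(g,v);A=np.stack([d,-h],1);s=np.linalg.lstsq(A,e-c,rcond=None)[0]
    p,q=c+d*s[0],e+h*s[1];return (p+q)/2,np.linalg.norm(p-q)
def proj(f,p):
    q=f['world_to_cam']@np.append(p,1);K=f['mtx'];return np.array([K[0,0]*q[0]/-q[2]+K[0,2],K[1,1]*-q[1]/-q[2]+K[1,2]])
E
python3 - <<'E'
from h import *
t=np.load('pics/top0.png.npz');s=np.load('pics/side0.png.npz')
T=lambda u,v:((u+.5)/4+180-.5,(v+.5)/3.75+90-.5); S=lambda u,v:((u+.5)/4+190-.5,(v+.5)/4+140-.5)
c=[onz(t,T(*p),.012) for p in [(88,435),(140,440),(133,507),(80,502)]]
print('foot top',np.round(c,4).tolist(),np.mean(c,0).round(4))
cs=[onz(s,S(*p),.012) for p in [(110,199),(180,203),(168,236),(94,230)]]
print('foot side',np.round(cs,4).tolist(),np.mean(cs,0).round(4))
print('rod end',tri(t,T(111,352),s,S(258,112)), onz(t,T(111,352),.141),onz(s,S(258,112),.141))
print('handle top',onz(t,T(103,465),.083), onz(s,S(134,152),.083))
print('ring',tri(t,T(502,266),s,S(347,250)))
print('stopL',tri(t,T(380,309),s,S(307,251)))
print('stopR',tri(t,T(592,345),s,S(250,412)))
hsv=cv2.cvtColor(t['img'],cv2.COLOR_RGB2HSV)
m=cv2.inRange(hsv,(5,170,150),(18,255,255))
n,l,st,ce=cv2.connectedComponentsWithStats(m);print([(ce[i],st[i,4]) for i in range(1,n) if st[i,4]>8])
E
```

```text
foot top [[0.4795, 0.1018, 0.012], [0.4751, 0.0434, 0.012], [0.3956, 0.0476, 0.012], [0.3998, 0.1067, 0.012]] [0.4375 0.0749 0.012 ]
foot side [[0.4091, 0.1002, 0.012], [0.4819, 0.0948, 0.012], [0.4756, 0.0307, 0.012], [0.4003, 0.0393, 0.012]] [0.4417 0.0662 0.012 ]
rod end (array([0.56389116, 0.06373686, 0.13545693]), np.float64(0.0018381108997886024)) [0.562207   0.06281796 0.141     ] [0.56536138 0.05377896 0.141     ]
handle top [0.43993038 0.07330724 0.083     ] [0.44006213 0.07371589 0.083     ]
ring (array([ 0.65328581, -0.33397463,  0.2311816 ]), np.float64(0.001142910668953292))
stopL (array([ 0.61843376, -0.2160636 ,  0.15413283]), np.float64(0.004105810764484776))
stopR (array([ 0.58359739, -0.4366688 ,  0.15345357]), np.float64(0.0025926763881563104))
[(array([274., 172.]), np.int32(9)), (array([327.5, 181.8]), np.int32(10))]
```

```bash
cat >> h.py <<'E'
def go(p,ang=None):
    "tool-axis shift (mm) to world TCP p, and turn (deg) so that tool y points at world angle ang"
    o=r.get_obs();Q=R.from_rotvec(o['orientation']).as_matrix()
    s=Q.T@(np.array(p)-o['tcp_pos'])*1000
    a=np.degrees(np.arctan2(Q[1,1],Q[0,1])); 
    print('shift',s.round(1),'y angle',a.round(2),'turn',None if ang is None else round(-(ang-a),2),'tilt',np.degrees(np.arccos(-Q[2,2])).round(2))
def st():
    o=r.get_obs();print(o['clock'],o['tcp_pos'].round(4),'F',o['contact_force'].round(2),'w',round(o['grip_width'],4),'j',np.round(o['joints'],2))
E
python3 - <<'E'
from h import *
o=r.get_obs();Q=R.from_rotvec(o['orientation']).as_matrix();print(Q.round(3))
w=np.load('pics/wrist0.png.npz')['world_to_cam'];print('cam in tool',Q.T@(-w[:3,:3].T@w[:3,3]-o['tcp_pos']))
go([.439,.0735,.36],86);go([.40,.2,.36],86)
E
```

```text
[[-0.95   0.313 -0.   ]
 [ 0.313  0.95  -0.001]
 [-0.    -0.001 -1.   ]]
cam in tool [ 0.08356526 -0.00052174 -0.14249098]
shift [-393.8 -467.4 -128.8] y angle 71.74 turn -14.26 tilt 0.08
shift [-317.2 -359.5 -128.9] y angle 71.74 turn -14.26 tilt 0.08
```

Request:
send_rows(moves=[0,0,-60,0,0,0,-120,0,-45,-55,-130,-3,-90,-110,-130,-6,-135,-165,-130,-9,-180,-220,-130,-12,-225,-270,-130,-14.3,-270,-320,-130,-14.3], hand=0, newtons=90)

```text
clock: 1.15
tcp_pos: [0.3505, 0.291, 0.3612]
orientation: [0.108, 3.14, 0.0]
contact_force: [1.4, -0.0, 0.4]
grip_width: 0.0851
```

```bash
python3 - <<'E'
from h import *
st();go([.439,.0735,.25],86)
E
```

```text
1.15 [0.3505 0.291  0.3612] F [ 1.44 -0.03  0.43] w 0.0851 j [-1.   -0.01  0.17  1.88  0.    1.27  0.67]
shift [-103.3 -210.9  111.2] y angle 86.05 turn 0.05 tilt 0.01
```

Request:
send_rows(moves=[-25,-50,10,0,-50,-100,30,0,-75,-155,60,0,-103,-205,90,0,-103,-210,111,0,-103,-210,111,0])

```text
clock: 1.9
tcp_pos: [0.437, 0.0753, 0.2489]
orientation: [-0.113, -3.136, 0.003]
contact_force: [-0.4, 0.5, -0.5]
grip_width: 0.0855
```

```bash
python3 - <<'E'
from h import *
st();go([.439,.0735,.25],86)
save('wrist','w1.png');save('top','t1.png')
a=cv2.imread('pics/t1.png'); cv2.imwrite('pics/t1a.png',cv2.resize(a[90:250,180:380],None,fx=4,fy=3.75,interpolation=2)[:600,:800])
E
```

```text
1.9 [0.437  0.0753 0.2489] F [-0.35  0.45 -0.55] w 0.0855 j [-0.73  0.06  0.45  2.08 -0.03  1.01  1.23]
shift [-2.1 -1.6 -1.1] y angle 85.89 turn -0.11 tilt 0.22
```

View pics/w1.png

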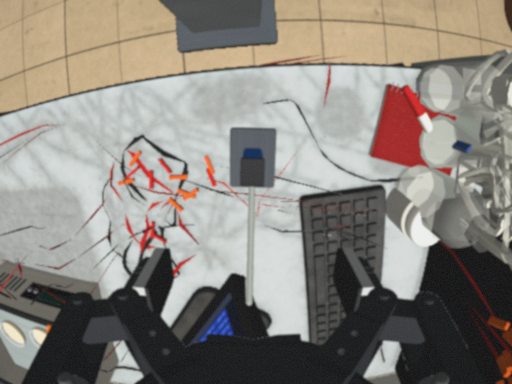

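View pics/t1a.png

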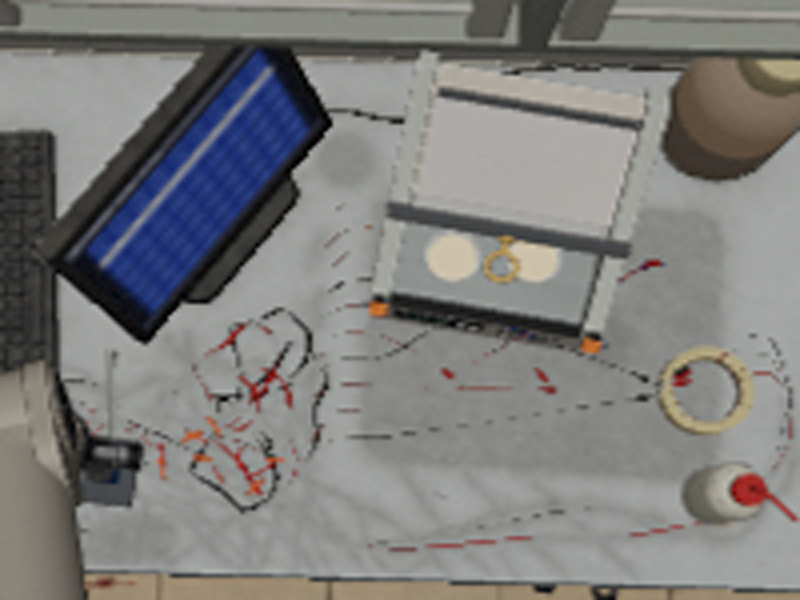

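```bash
cat >> h.py <<'E'
def wray(f,uv):
    K=f['mtx'];M=f['world_to_cam'];x=(uv[0]-K[0,2])/K[0,0];y=(uv[1]-K[1,2])/K[1,1];th=np.hypot(x,y)
    k=np.sin(th)/max(th,1e-9);d=M[:3,:3].T@np.array([x*k,-y*k,-np.cos(th)]);return -M[:3,:3].T@M[:3,3],d
def wz(f,uv,z):
    c,d=wray(f,uv);return c+d*(z-c[2])/d[2]
E
python3 - <<'E'
from h import *
w=np.load('pics/w1.png.npz')
c=[wz(w,p,.012) for p in [(231,128),(275,128),(275,187),(232,187)]];print(np.round(c,4).tolist(),np.mean(c,0))
print('handle top',[wz(w,p,.083).round(4) for p in [(241,160),(264,160),(264,186),(241,186)]], 'rod end',wz(w,(249,304),.141))
E
```

```text
[[0.3943, 0.0491, 0.012], [0.3983, 0.1052, 0.012], [0.4775, 0.1009, 0.012], [0.4733, 0.0433, 0.012]] [0.43585641 0.07462673 0.012     ]
handle top [array([0.4217, 0.0627, 0.083 ]), array([0.4235, 0.0871, 0.083 ]), array([0.4524, 0.0853, 0.083 ]), array([0.4506, 0.0603, 0.083 ])] rod end [0.56597159 0.06086368 0.141     ]
```

Request:
send_rows(moves=[0,0,50,0,0,0,100,0,0,0,150,0,0,0,195,0,0,0,213,0,0,0,213,0])

```text
clock: 2.75
tcp_pos: [0.4382, 0.0781, 0.037]
orientation: [-0.105, -3.139, -0.001]
contact_force: [-0.3, -0.4, 1.0]
grip_width: 0.0856
```

```bash
python3 - <<'E'
from h import *
st();go([.437,.0743,.036],86)
save('wrist','w2.png')
E
```

```text
2.75 [0.4382 0.0781 0.037 ] F [-0.32 -0.43  0.99] w 0.0856 j [-0.59  0.44  0.34  2.25 -0.31  0.49  1.49]
shift [ 1.  -3.8  1. ] y angle 86.16 turn 0.16 tilt 0.08
```

View pics/w2.png

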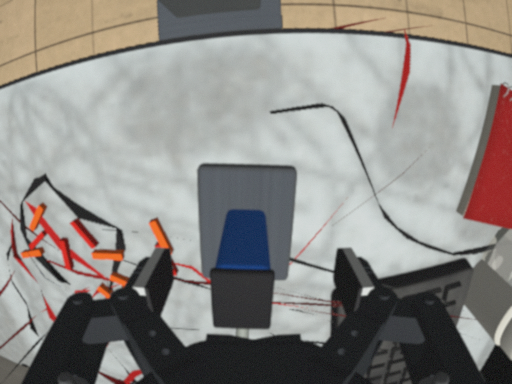

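Request:
send_rows(moves=[1,-4,0,0,1,-4,0,0])

```text
clock: 3.05
tcp_pos: [0.4376, 0.0728, 0.0383]
orientation: [0.109, 3.138, 0.002]
contact_force: [-0.2, -0.5, -0.4]
grip_width: 0.085
```

Request:
send_rows(moves=[0,0,0,0,0,0,0,0,0,0,0,0,0,0,0,0,0,0,0,0,0,0,0,0], hand=1, newtons=90)

```text
clock: 3.8
tcp_pos: [0.437, 0.0727, 0.0375]
orientation: [-0.109, -3.14, -0.0]
contact_force: [-1.5, 0.4, 5.3]
grip_width: 0.0233
```

```bash
python3 - <<'E'
from h import *
st()
t=save('top','t2.png');save('wrist','w3.png');save('side','s2.png')
a=cv2.imread('pics/w3.png');b=cv2.imread('pics/s2.png')[140:290,190:340]
cv2.imwrite('pics/c3.png',np.hstack([cv2.resize(a,(400,300)),cv2.resize(b,(400,300))[:, :]]))
E
```

```text
3.8 [0.437  0.0727 0.0375] F [-1.51  0.43  5.27] w 0.0233 j [-0.59  0.44  0.34  2.26 -0.31  0.49  1.49]
```

View pics/c3.png

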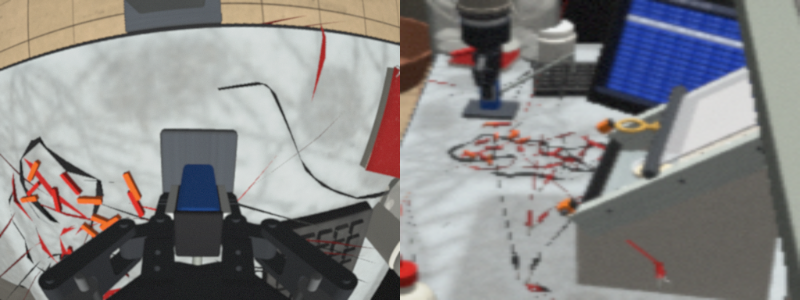

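Request:
send_rows(moves=[0,0,-20,0,0,0,-60,0,0,0,-105,0,0,0,-150,0,0,0,-160,0,0,0,-160,0])

```text
clock: 4.7
tcp_pos: [0.4365, 0.0728, 0.1968]
orientation: [-0.108, -3.139, -0.001]
contact_force: [-1.3, -0.1, -4.0]
grip_width: 0.0226
```

```bash
python3 - <<'E'
from h import *
st();go([.437,.073,.1975],86)
t=save('top','t4.png');save('wrist','w4.png');save('side','s4.png')
a=cv2.imread('pics/t4.png')[150:250,170:270];b=cv2.imread('pics/s4.png')[110:210,190:290]
cv2.imwrite('pics/c4.png',np.hstack([cv2.resize(a,(400,400),interpolation=2),cv2.resize(b,(400,400),interpolation=2)]))
E
```

```text
4.7 [0.4365 0.0728 0.1968] F [-1.25 -0.08 -4.03] w 0.0226 j [-0.75  0.13  0.49  2.15 -0.08  0.88  1.29]
shift [-0.5  0.2 -0.7] y angle 86.05 turn 0.05 tilt 0.03
```

View pics/c4.png

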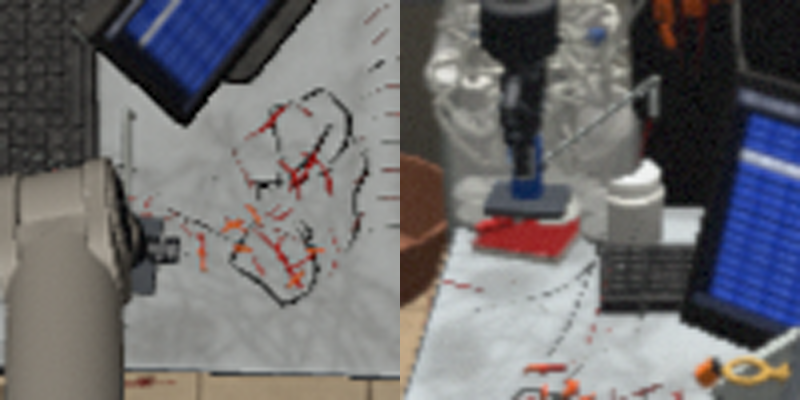

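View pics/w4.png

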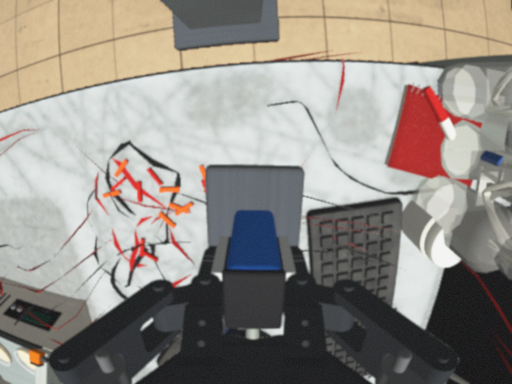

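```bash
python3 - <<'E'
from h import *
t=np.load('pics/top0.png.npz');s=np.load('pics/side0.png.npz')
print(tri(t,(202,177.5),s,(253.5,129.5)))
p=np.array([.4365+.127*np.cos(.0689),.0728-.127*np.sin(.0689),.3003])
print(p,proj(t,p),proj(s,p),proj(s,p-[0,0,.04]))
# chamber sight: seen in w4? ring estimate reproj
g=np.array([.6533,-.334,.2312]);print(proj(t,g),proj(s,g))
go([.528,-.3142,.2],81);go([.528-.1*.988,-.3142+.1*.156,.2],81)
E
```

```text
(array([0.56360613, 0.06272454, 0.29601769]), np.float64(0.0008940484561135432))
[0.56319867 0.06405662 0.3003    ] [201.46411382 177.30258491] [253.27899804 128.30609674] [253.39000955 138.21234093]
[305.11957176 160.4191135 ] [276.19509263 202.16248491]
shift [-118.8 -379.3   -4.1] y angle 86.04 turn 5.04 tilt 0.2
shift [ -19.1 -370.5   -3.8] y angle 86.04 turn 5.04 tilt 0.2
```

```bash
python3 - <<'E'
from h import *
t=np.load('pics/top0.png.npz');s=np.load('pics/side0.png.npz')
print(tri(t,(216.5,180.5),s,(261,187)))
for z in (0,.03,.1,.2,.3):print(z,onz(t,(216.5,180.5),z),onz(s,(261,187),z),onz(t,(202,177.5),z))
E
```

```text
(array([0.58983781, 0.03451676, 0.06526614]), np.float64(0.005611936968976029))
0 [0.59658868 0.04168437 0.        ] [0.58816824 0.14609971 0.        ] [0.60851534 0.10819208 0.        ]
0.03 [0.59219372 0.03819483 0.03      ] [0.59018379 0.09532752 0.03      ] [0.60391857 0.10357712 0.03      ]
0.1 [0.58193883 0.03005257 0.1       ] [ 0.59488675 -0.02314092  0.1       ] [0.59319276 0.09280886 0.1       ]
0.2 [0.56728897 0.01842078 0.2       ] [ 0.60160525 -0.19238155  0.2       ] [0.57787017 0.07742564 0.2       ]
0.3 [0.55263912 0.00678898 0.3       ] [ 0.60832376 -0.36162218  0.3       ] [0.56254759 0.06204242 0.3       ]
```

Request:
send_rows(moves=[-5,-30,-11,0,-10,-80,-11,1,-17,-135,-11,2,-25,-190,-11,3,-33,-245,-11,4,-40,-300,-11,5,-46,-350,-11,5,-49,-373,-11,5])

```text
clock: 5.85
tcp_pos: [0.4586, -0.3059, 0.2066]
orientation: [-0.251, -3.128, 0.002]
contact_force: [-0.3, 0.1, -3.6]
grip_width: 0.0232
```

Request:
send_rows(moves=[0,0,0,0,0,0,0,0])

```text
clock: 6.1
tcp_pos: [0.4596, -0.3017, 0.2069]
orientation: [-0.245, -3.129, -0.002]
contact_force: [0.1, -0.3, -2.8]
grip_width: 0.0231
```

```bash
python3 - <<'E'
from h import *
st();go([.4588,-.3033,.2075],81)
t=save('top','t5.png');save('wrist','w5.png');save('side','s5.png')
a=cv2.imread('pics/t5.png')[110:210,260:360];b=cv2.imread('pics/s5.png')[150:250,220:320]
cv2.imwrite('pics/c5.png',np.hstack([cv2.resize(a,(400,400),interpolation=2),cv2.resize(b,(400,400),interpolation=2)]))
E
```

```text
6.1 [ 0.4596 -0.3017  0.2069] F [ 0.12 -0.3  -2.79] w 0.0231 j [-0.1   0.36  0.71  1.92 -0.28  0.97  2.16]
shift [ 0.5 -1.7 -0.6] y angle 81.06 turn 0.06 tilt 0.16
```

View pics/c5.png

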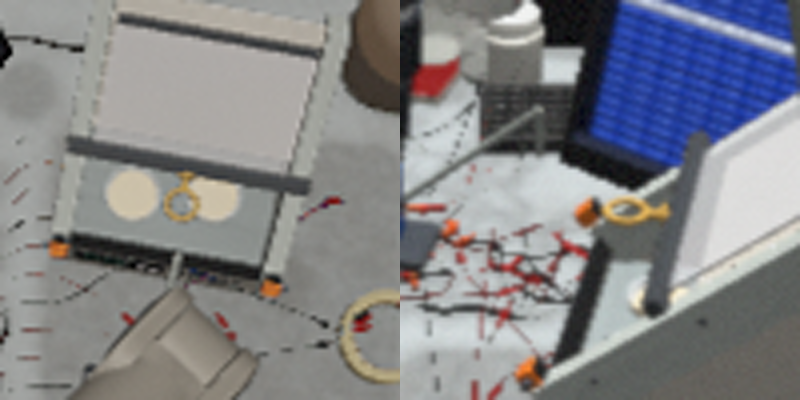

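View pics/w5.png

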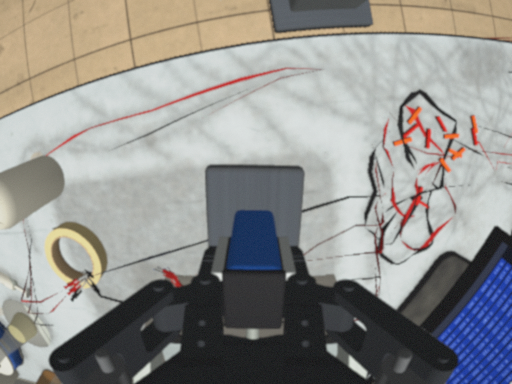

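```bash
python3 - <<'E'
from h import *
t=np.load('pics/t5.png.npz');s=np.load('pics/s5.png.npz')
up=lambda o,u,v:(o[0]+(u+.5)/4-.5,o[1]+(v+.5)/4-.5)
T=lambda u,v:up((260,110),u,v);S=lambda u,v:up((220,150),u-400,v)
h,e=tri(t,T(180,254),s,S(541,110));print('hook top',h,e)
g,e=tri(t,T(182,204),s,S(628,210));print('ring',g,e)
o=r.get_obs();Q=R.from_rotvec(o['orientation']).as_matrix()
px=-Q[:,0];py=Q[:,1]
ph=o['tcp_pos']+.127*px+[0,0,.1035];print('hook pred',ph,proj(t,ph),T(180,254),proj(s,ph),S(541,110))
d=g-h;print('rel measured fwd,left,up',d@px,d@py,d[2]);d=g-ph;print('rel pred',d@px,d@py,d[2])
for n,f,(x0,y0) in (('t',t,(298,150)),('s',s,(268,192))):
    im=f['img'][y0:y0+25,x0:x0+25];hs=cv2.cvtColor(im,cv2.COLOR_RGB2HSV)
    m=cv2.inRange(hs,(12,90,80),(35,255,255));ys,xs=np.nonzero(m);print(n,x0+xs.min(),x0+xs.max(),y0+ys.min(),y0+ys.max())
    print('\n'.join(''.join('#' if v else '.' for v in q) for q in m))
E
```

```text
hook top [ 0.58845677 -0.3238891   0.31132327] 0.0004473736126757537
ring [ 0.65356898 -0.33394451  0.23105313] 0.0021159983230307367
hook pred [ 0.58571577 -0.3209302   0.31119485] [303.81698641 173.76987009] (304.625, 173.125) [253.93141465 176.67396793] (254.875, 177.125)
rel measured fwd,left,up 0.0659493710392304 2.2616512699002067e-05 -0.08027014244242103
rel pred 0.06911323975250513 -0.0024787558863812267 -0.08014171470022657
t 301 309 153 164
.........................
.........................
.........................
.......####..............
.......###...............
........#................
.......##................
.....#####...............
....##...##..............
....#.....#..............
...#.......#.............
...#.......#.............
...##.....#..............
....##...##..............
.....#####...............
.........................
.........................
.........................
.........................
.........................
.........................
.........................
.........................
.........................
.........................
s 270 287 199 205
.........................
.........................
.........................
.........................
.........................
.........................
.........................
.........#...............
.....#########...........
....##.....####..##......
..###.......#######......
..###......#########.....
....###############......
.....########............
.........................
.........................
.........................
.........................
.........................
.........................
.........................
.........................
.........................
.........................
.........................
```

Request:
send_rows(moves=[-15,0,0,0,-35,-1,0,0,-55,-1,0,0,-67,-1,0,0,-67,-1,0,0,-67,-1,0,0])

```text
clock: 7.0
tcp_pos: [0.5254, -0.3143, 0.2081]
orientation: [-0.246, -3.131, -0.0]
contact_force: [0.6, -0.0, -3.4]
grip_width: 0.0234
```

```bash
python3 - <<'E'
from h import *
st()
o=r.get_obs();Q=R.from_rotvec(o['orientation']).as_matrix()
t=save('top','t6.png');s=save('side','s6.png')
ph=o['tcp_pos']-.127*Q[:,0]+[0,0,.1035]
print(ph,proj(t,ph),proj(s,ph),proj(s,ph-[0,0,.04]))
a=cv2.imread('pics/t6.png')[140:190,280:330];b=cv2.imread('pics/s6.png')[165:215,250:300]
cv2.imwrite('pics/c6.png',np.hstack([cv2.resize(a,(400,400),interpolation=2),cv2.resize(b,(400,400),interpolation=2)]))
E
```

```text
7.0 [ 0.5254 -0.3143  0.2081] F [ 0.57 -0.02 -3.36] w 0.0234 j [-0.06  0.47  0.68  1.77 -0.34  1.03  2.16]
[ 0.65082525 -0.33411179  0.31152731] [307.53326568 156.84110497] [275.7870131  179.13691942] [275.58045579 190.78224415]
```

View pics/c6.png

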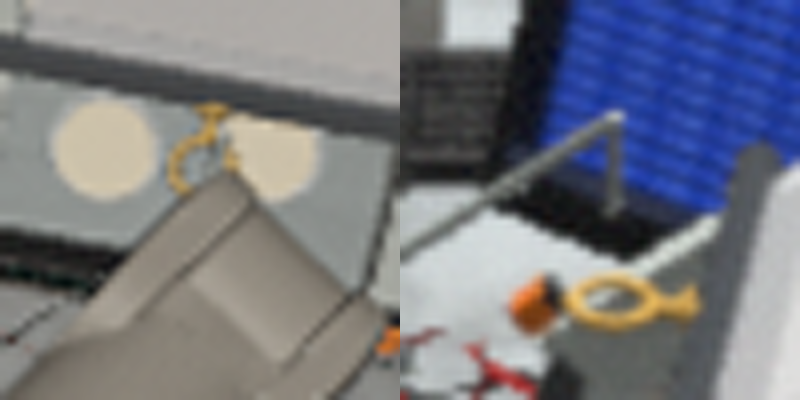

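Request:
send_rows(moves=[0,0,12,0,0,0,24,0,0,0,32,0,0,0,38,0,0,0,42,0,0,0,46,0,0,0,46,0])

```text
clock: 7.98
tcp_pos: [0.526, -0.3142, 0.1621]
orientation: [-0.246, -3.132, -0.0]
contact_force: [-0.2, 0.9, -3.0]
grip_width: 0.0232
```

```bash
python3 - <<'E'
from h import *
st()
t=save('top','t7.png');s=save('side','s7.png')
a=cv2.imread('pics/t7.png')[140:190,280:330];b=cv2.imread('pics/s7.png')[165:215,250:300]
cv2.imwrite('pics/c7.png',np.hstack([cv2.resize(a,(400,400),interpolation=2),cv2.resize(b,(400,400),interpolation=2)]))
E
```

```text
7.975 [ 0.526  -0.3142  0.1621] F [-0.19  0.87 -3.02] w 0.0232 j [-0.04  0.52  0.65  1.81 -0.38  0.94  2.19]
```

View pics/c7.png

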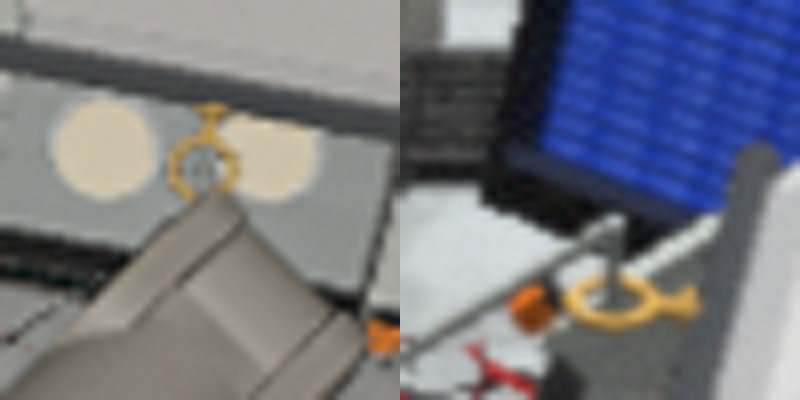

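Request:
send_rows(moves=[0,0,4,0,0,0,8,0,0,0,11,0,0,0,11,0])

```text
clock: 8.57
tcp_pos: [0.5259, -0.3141, 0.1509]
orientation: [-0.246, -3.131, -0.0]
contact_force: [-0.1, 0.3, -2.6]
grip_width: 0.0233
```

```bash
python3 - <<'E'
from h import *
st()
t=save('top','t8.png');s=save('side','s8.png')
a=cv2.imread('pics/t8.png')[140:190,280:330];b=cv2.imread('pics/s8.png')[165:215,250:300]
cv2.imwrite('pics/c8.png',np.hstack([cv2.resize(a,(400,400),interpolation=2),cv2.resize(b,(400,400),interpolation=2)]))
E
```

```text
8.575 [ 0.5259 -0.3141  0.1509] F [-0.06  0.34 -2.58] w 0.0233 j [-0.03  0.53  0.64  1.82 -0.39  0.92  2.2 ]
```

View pics/c8.png

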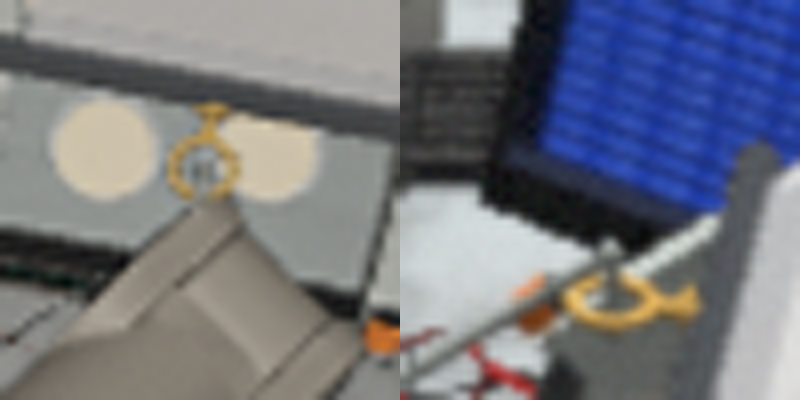

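Request:
send_rows(moves=[4,0,0,0,8,0,2,0,10,0,4,0,12,0,6,0,14.4,0,8,0,16.7,0,10,0,16.7,0,10,0])

```text
clock: 9.55
tcp_pos: [0.5091, -0.3114, 0.141]
orientation: [-0.246, -3.131, -0.001]
contact_force: [2.1, 0.3, -4.1]
grip_width: 0.0229
```

```bash
python3 - <<'E'
from h import *
st()
t=save('top','t9.png');s=save('side','s9.png')
a=cv2.imread('pics/t9.png')[140:190,280:330];b=cv2.imread('pics/s9.png')[165:215,250:300]
cv2.imwrite('pics/c9.png',np.hstack([cv2.resize(a,(400,400),interpolation=2),cv2.resize(b,(400,400),interpolation=2)]))
E
```

```text
9.55 [ 0.5091 -0.3114  0.141 ] F [ 2.13  0.26 -4.08] w 0.0229 j [-0.03  0.52  0.64  1.86 -0.39  0.89  2.21]
```

View pics/c9.png

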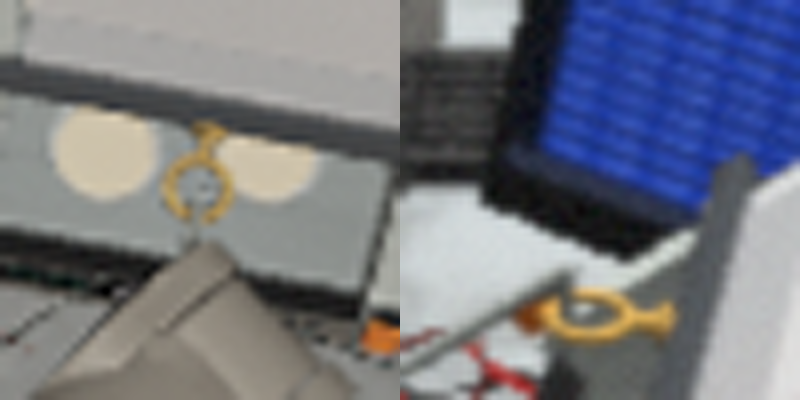

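Request:
send_rows(moves=[3.8,0,3.2,0,7.7,0,6.4,0,11.5,0,9.6,0,15.3,0,12.9,0,19.2,0,16.1,0,23,0,19.3,0,26.8,0,22.5,0,30.6,0,25.7,0])

```text
clock: 10.65
tcp_pos: [0.4792, -0.3068, 0.1154]
orientation: [0.245, 3.132, 0.0]
contact_force: [3.5, 0.9, -1.7]
grip_width: 0.0232
```

```bash
python3 - <<'E'
from h import *
st()
t=save('top','t10.png');s=save('side','s10.png')
a=cv2.imread('pics/t10.png')[130:210,270:350];b=cv2.imread('pics/s10.png')[165:245,230:310]
cv2.imwrite('pics/c10.png',np.hstack([cv2.resize(a,(400,400),interpolation=2),cv2.resize(b,(400,400),interpolation=2)]))
E
```

```text
10.65 [ 0.4792 -0.3068  0.1154] F [ 3.52  0.87 -1.71] w 0.0232 j [-0.01  0.51  0.62  1.95 -0.41  0.81  2.25]
```

View pics/c10.png

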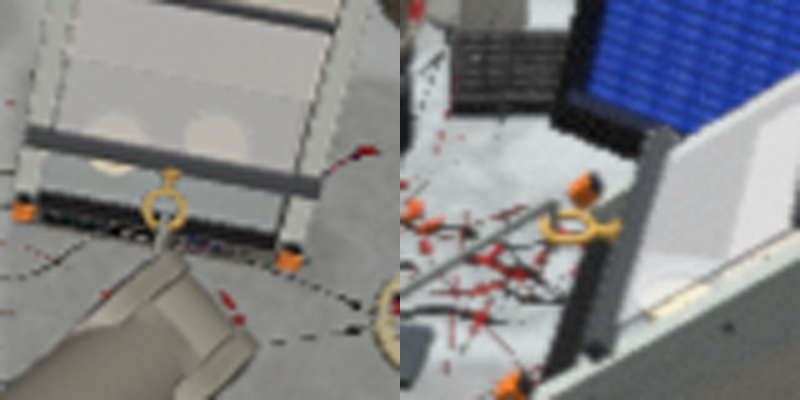

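Request:
send_rows(moves=[3.8,0,3.2,0,7.7,0,6.4,0,11.5,0,9.6,0,15.3,0,12.9,0,17.2,0,14.5,0])

```text
clock: 11.38
tcp_pos: [0.4618, -0.304, 0.1007]
orientation: [-0.246, -3.131, -0.001]
contact_force: [2.2, 0.6, -1.9]
grip_width: 0.0234
```

```bash
python3 - <<'E'
from h import *
st()
t=save('top','t11.png');s=save('side','s11.png')
a=cv2.imread('pics/t11.png')[130:210,270:350];b=cv2.imread('pics/s11.png')[165:245,230:310]
cv2.imwrite('pics/c11.png',np.hstack([cv2.resize(a,(400,400),interpolation=2),cv2.resize(b,(400,400),interpolation=2)]))
E
```

```text
11.375 [ 0.4618 -0.304   0.1007] F [ 2.2   0.62 -1.86] w 0.0234 j [-0.    0.51  0.61  1.99 -0.42  0.77  2.27]
```

View pics/c11.png

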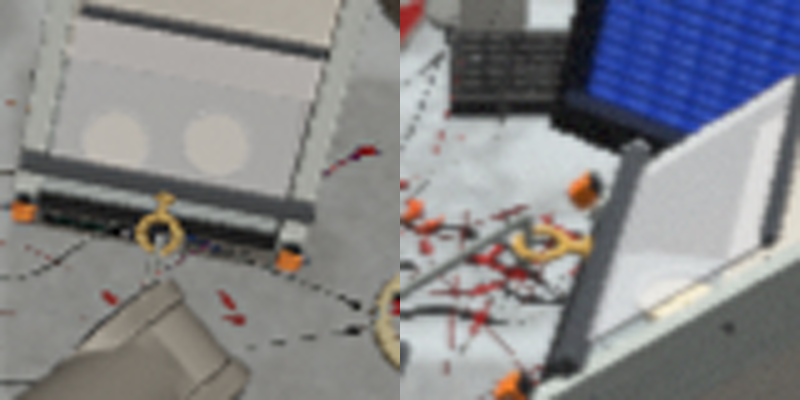

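Request:
send_rows(moves=[1.9,0,1.6,0,3.8,0,3.2,0,5.4,0,4.5,0,6.1,0,5.1,0])

```text
clock: 11.98
tcp_pos: [0.4561, -0.3032, 0.0959]
orientation: [-0.246, -3.132, -0.0]
contact_force: [2.7, 0.1, -2.5]
grip_width: 0.0231
```

Request:
send_rows(moves=[0.8,0,0.64,0,1.5,0,1.3,0])

```text
clock: 12.22
tcp_pos: [0.4548, -0.303, 0.0946]
orientation: [-0.245, -3.132, -0.0]
contact_force: [3.0, 0.7, -2.2]
grip_width: 0.023
```

```bash
python3 - <<'E'
from h import *
st()
t=save('top','t12.png');s=save('side','s12.png')
a=cv2.imread('pics/t12.png')[130:210,270:350];b=cv2.imread('pics/s12.png')[165:245,230:310]
cv2.imwrite('pics/c12.png',np.hstack([cv2.resize(a,(400,400),interpolation=2),cv2.resize(b,(400,400),interpolation=2)]))
E
```

```text
12.225 [ 0.4548 -0.303   0.0946] F [ 3.03  0.74 -2.17] w 0.023 j [ 0.    0.51  0.61  2.01 -0.42  0.75  2.29]
```

View pics/c12.png

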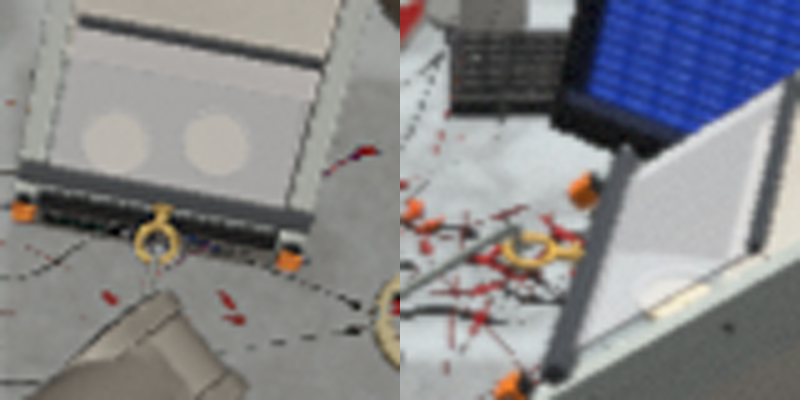

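Request:
send_rows(moves=[0.8,0,0.6,0,1.5,0,1.3,0,2.3,0,1.9,0])

```text
clock: 12.7
tcp_pos: [0.4526, -0.3026, 0.0927]
orientation: [0.246, 3.132, 0.0]
contact_force: [3.1, 0.1, -2.0]
grip_width: 0.0232
```

Request:
send_rows(moves=[0.4,0,0.3,0,0.8,0,0.6,0])

```text
clock: 12.95
tcp_pos: [0.4518, -0.3025, 0.0922]
orientation: [0.246, 3.132, 0.0]
contact_force: [3.8, 0.1, -2.6]
grip_width: 0.023
```

Request:
send_rows(moves=[0.4,0,0.3,0,0.8,0,0.6,0])

```text
clock: 13.2
tcp_pos: [0.4511, -0.3024, 0.0916]
orientation: [0.245, 3.132, -0.0]
contact_force: [2.5, -0.3, -2.4]
grip_width: 0.0231
```

```bash
python3 - <<'E'
from h import *
st()
t=save('top','t13.png');s=save('side','s13.png')
a=cv2.imread('pics/t13.png')[130:210,270:350];b=cv2.imread('pics/s13.png')[165:245,230:310]
cv2.imwrite('pics/c13.png',np.hstack([cv2.resize(a,(400,400),interpolation=2),cv2.resize(b,(400,400),interpolation=2)]))
E
```

```text
13.2 [ 0.4511 -0.3024  0.0916] F [ 2.54 -0.26 -2.39] w 0.0231 j [ 0.01  0.51  0.61  2.02 -0.43  0.74  2.29]
```

View pics/c13.png

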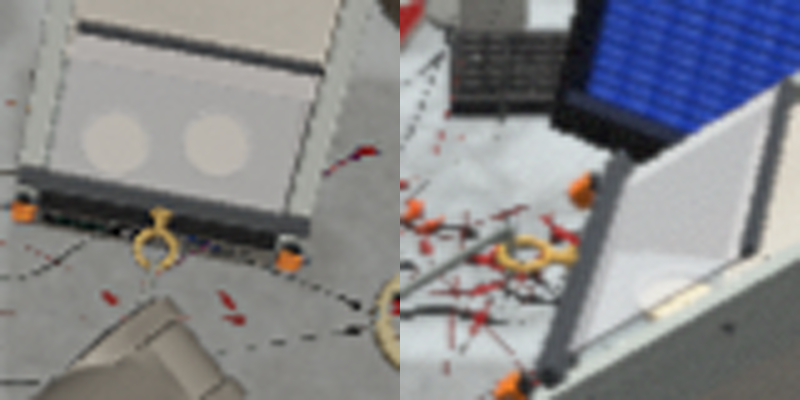

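Request:
send_rows(moves=[0.4,0,0.3,0,0.8,0,0.64,0])

```text
clock: 13.55
tcp_pos: [0.4503, -0.3022, 0.0909]
orientation: [0.245, 3.132, 0.0]
contact_force: [3.7, 0.2, -2.3]
grip_width: 0.0233
```

Request:
send_rows(moves=[0.4,0,0.3,0,0.8,0,0.64,0])

```text
clock: 13.8
tcp_pos: [0.4494, -0.3021, 0.0903]
orientation: [-0.246, -3.132, -0.0]
contact_force: [4.0, 0.9, -2.6]
grip_width: 0.023
```

Request:
send_rows(moves=[0.4,0,0.3,0,0.8,0,0.64,0])

```text
clock: 14.05
tcp_pos: [0.4486, -0.302, 0.0896]
orientation: [-0.246, -3.132, -0.0]
contact_force: [3.0, 0.8, -2.7]
grip_width: 0.0231
```

Request:
send_rows(moves=[0.4,0,0.3,0,0.8,0,0.64,0])

```text
clock: 14.3
tcp_pos: [0.4478, -0.3019, 0.089]
orientation: [-0.246, -3.132, -0.0]
contact_force: [2.4, 0.8, -2.6]
grip_width: 0.0232
```

Request:
send_rows(moves=[0.4,0,0.3,0,0.8,0,0.64,0])

```text
clock: 14.55
tcp_pos: [0.447, -0.3018, 0.0884]
orientation: [0.246, 3.132, -0.0]
contact_force: [2.5, 0.6, -2.7]
grip_width: 0.0232
```

```bash
python3 - <<'E'
from h import *
st()
t=save('top','t14.png');s=save('side','s14.png')
a=cv2.imread('pics/t14.png')[130:210,270:350];b=cv2.imread('pics/s14.png')[165:245,230:310]
cv2.imwrite('pics/c14.png',np.hstack([cv2.resize(a,(400,400),interpolation=2),cv2.resize(b,(400,400),interpolation=2)]))
E
```

```text
14.55 [ 0.447  -0.3018  0.0884] F [ 2.46  0.63 -2.72] w 0.0232 j [ 0.01  0.51  0.6   2.03 -0.43  0.73  2.3 ]
```

View pics/c14.png

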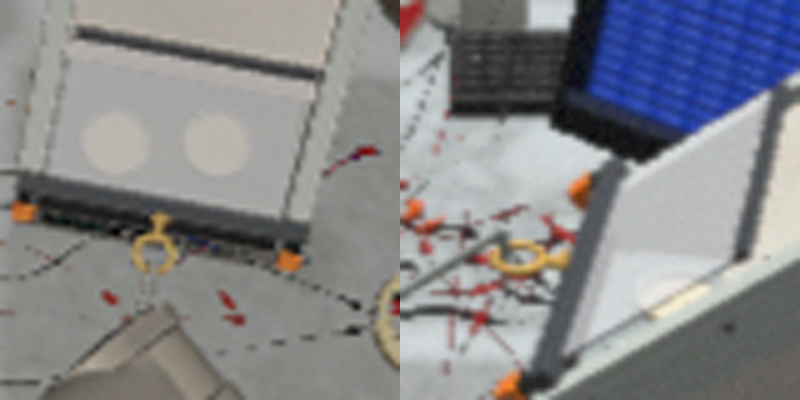

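Very near now; no stop force yet (about 3.7 N total). Continue in 1 mm steps.

Request:
send_rows(moves=[0.4,0,0.3,0,0.8,0,0.64,0])

```text
clock: 14.9
tcp_pos: [0.4463, -0.3016, 0.0877]
orientation: [0.246, 3.132, 0.0]
contact_force: [3.1, 1.3, -3.0]
grip_width: 0.023
```

Request:
send_rows(moves=[0.4,0,0.3,0,0.8,0,0.64,0])

```text
clock: 15.15
tcp_pos: [0.4455, -0.3015, 0.0871]
orientation: [0.246, 3.132, 0.0]
contact_force: [3.0, -0.2, -4.0]
grip_width: 0.0229
```

Request:
send_rows(moves=[0.4,0,0.3,0,0.8,0,0.64,0])

```text
clock: 15.4
tcp_pos: [0.4447, -0.3014, 0.0864]
orientation: [0.246, 3.132, 0.0]
contact_force: [3.4, 0.7, -3.0]
grip_width: 0.0231
```

Request:
send_rows(moves=[0.3,0,0.3,0,0.6,0,0.5,0])

```text
clock: 15.65
tcp_pos: [0.4441, -0.3013, 0.0859]
orientation: [-0.246, -3.132, -0.0]
contact_force: [3.8, 0.1, -3.3]
grip_width: 0.0232
```

```bash
python3 - <<'E'
from h import *
st()
t=save('top','t15.png');s=save('side','s15.png')
a=cv2.imread('pics/t15.png')[130:210,270:350];b=cv2.imread('pics/s15.png')[165:245,230:310]
cv2.imwrite('pics/c15.png',np.hstack([cv2.resize(a,(400,400),interpolation=2),cv2.resize(b,(400,400),interpolation=2)]))
E
```

```text
15.65 [ 0.4441 -0.3013  0.0859] F [ 3.77  0.11 -3.25] w 0.0232 j [ 0.01  0.51  0.6   2.04 -0.43  0.72  2.3 ]
```

View pics/c15.png

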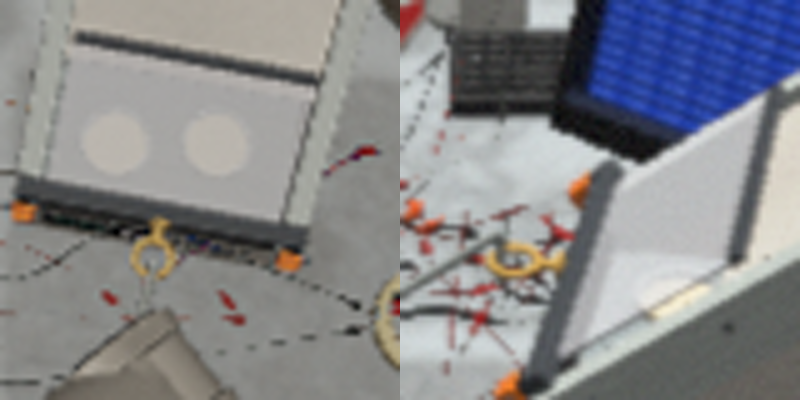

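Request:
send_rows(moves=[0.3,0,0.3,0,0.6,0,0.5,0])

```text
clock: 16.0
tcp_pos: [0.4435, -0.3012, 0.0855]
orientation: [0.246, 3.132, 0.0]
contact_force: [3.6, 1.0, -2.9]
grip_width: 0.0228
```

Request:
send_rows(moves=[0.3,0,0.3,0,0.6,0,0.5,0])

```text
clock: 16.25
tcp_pos: [0.4429, -0.3011, 0.085]
orientation: [-0.246, -3.132, -0.0]
contact_force: [2.5, 0.0, -3.4]
grip_width: 0.023
```

Request:
send_rows(moves=[0.3,0,0.3,0,0.6,0,0.5,0])

```text
clock: 16.5
tcp_pos: [0.4423, -0.301, 0.0844]
orientation: [-0.246, -3.132, -0.0]
contact_force: [3.3, 0.1, -3.1]
grip_width: 0.023
```

Request:
send_rows(moves=[0.3,0,0.3,0,0.6,0,0.5,0])

```text
clock: 16.75
tcp_pos: [0.4422, -0.301, 0.0841]
orientation: [0.245, 3.131, -0.0]
contact_force: [5.6, 0.4, -1.8]
grip_width: 0.023
```

Request:
send_rows(moves=[0.3,0,0.3,0,0.6,0,0.5,0])

```text
clock: 17.0
tcp_pos: [0.4422, -0.3011, 0.0839]
orientation: [0.245, 3.13, -0.001]
contact_force: [6.4, 1.6, -1.0]
grip_width: 0.023
```

Request:
send_rows(moves=[0.3,0,0.3,0,0.6,0,0.5,0])

```text
clock: 17.25
tcp_pos: [0.4423, -0.3012, 0.0837]
orientation: [0.244, 3.129, -0.002]
contact_force: [6.8, 0.1, -1.7]
grip_width: 0.0233
```

```bash
python3 - <<'E'
from h import *
st()
t=save('top','t16.png');s=save('side','s16.png')
a=cv2.imread('pics/t16.png')[130:210,270:350];b=cv2.imread('pics/s16.png')[165:245,230:310]
cv2.imwrite('pics/c16.png',np.hstack([cv2.resize(a,(400,400),interpolation=2),cv2.resize(b,(400,400),interpolation=2)]))
E
```

```text
17.25 [ 0.4423 -0.3012  0.0837] F [ 6.82  0.07 -1.66] w 0.0233 j [ 0.02  0.51  0.6   2.05 -0.44  0.71  2.31]
```

View pics/c16.png

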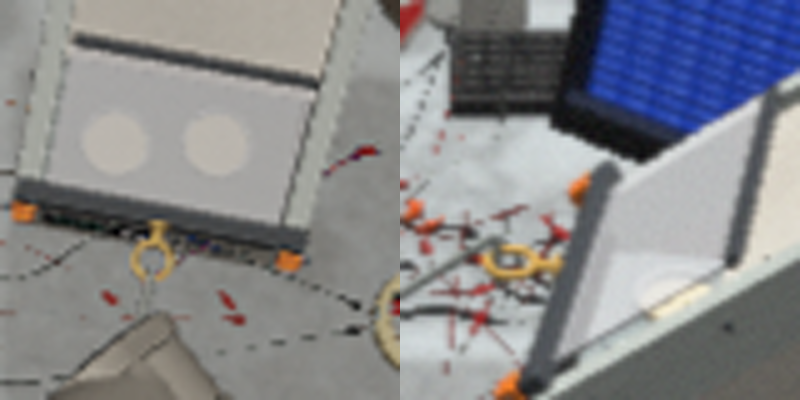

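Request:
send_rows(moves=[0.4,0,0.3,0,0.8,0,0.6,0,0.8,0,0.6,0])

```text
clock: 17.73
tcp_pos: [0.4424, -0.3013, 0.0834]
orientation: [0.244, 3.127, -0.003]
contact_force: [7.7, -0.1, 0.3]
grip_width: 0.0231
```

Request:
send_rows(moves=[-1.5,0,-1,0,-3,0,-2.5,0,-4,0,-4,0,-5,0,-5,0,-7,0,-6,0,-7,0,-6,0])

```text
clock: 18.48
tcp_pos: [0.4466, -0.3018, 0.0884]
orientation: [-0.246, -3.132, 0.0]
contact_force: [0.0, -0.4, -2.8]
grip_width: 0.0235
```

```bash
python3 - <<'E'
from h import *
st();go([.4507,-.3024,.088],81)
t=save('top','t17.png');s=save('side','s17.png')
a=cv2.imread('pics/t17.png')[130:210,270:350];b=cv2.imread('pics/s17.png')[165:245,230:310]
cv2.imwrite('pics/c17.png',np.hstack([cv2.resize(a,(400,400),interpolation=2),cv2.resize(b,(400,400),interpolation=2)]))
E
```

```text
18.475 [ 0.4466 -0.3018  0.0884] F [ 0.05 -0.4  -2.84] w 0.0235 j [ 0.01  0.51  0.6   2.03 -0.43  0.73  2.3 ]
shift [-4.1  0.   0.4] y angle 81.02 turn 0.02 tilt 0.01
```

View pics/c17.png

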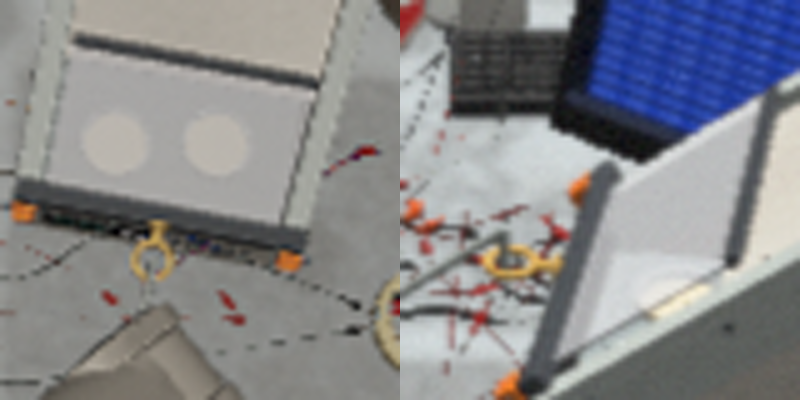

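Request:
send_rows(moves=[-2,0,0,0,-4,0,0,0,-4,0,0,0,-4,0,-3,0,-4,0,-6,0])

```text
clock: 19.2
tcp_pos: [0.4506, -0.3024, 0.0946]
orientation: [0.246, 3.132, -0.0]
contact_force: [-0.3, 0.4, -2.9]
grip_width: 0.0229
```

```bash
python3 - <<'E'
from h import *
st()
t=save('top','t18.png');s=save('side','s18.png')
a=cv2.imread('pics/t18.png')[150:200,280:330];b=cv2.imread('pics/s18.png')[185:235,235:285]
cv2.imwrite('pics/c18.png',np.hstack([cv2.resize(a,(400,400),interpolation=2),cv2.resize(b,(400,400),interpolation=2)]))
E
```

```text
19.2 [ 0.4506 -0.3024  0.0946] F [-0.28  0.42 -2.86] w 0.0229 j [ 0.01  0.5   0.61  2.02 -0.42  0.74  2.29]
```

View pics/c18.png

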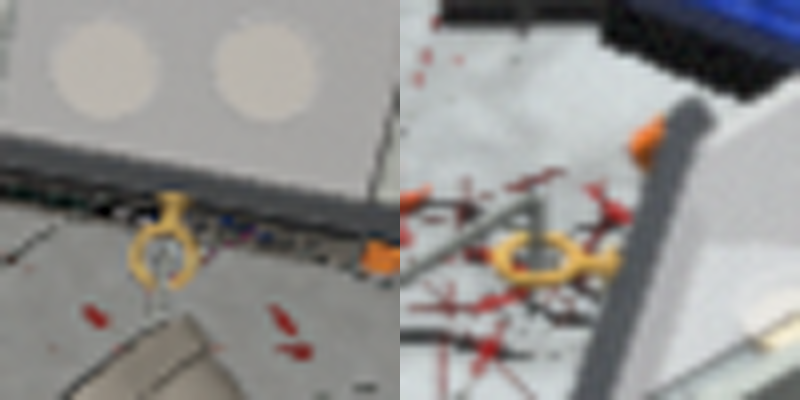

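Finger is centred in the ring and free (force only the pole's weight). Lift out.

Request:
send_rows(moves=[0,0,-4,0,0,0,-9,0,0,0,-15,0,0,0,-25,0,0,0,-40,0,0,0,-60,0,0,0,-60,0])

```text
clock: 20.18
tcp_pos: [0.4518, -0.3031, 0.1563]
orientation: [0.245, 3.128, -0.002]
contact_force: [0.1, -1.0, -3.8]
grip_width: 0.0229
```

```bash
python3 - <<'E'
from h import *
st()
t=save('top','t19.png');s=save('side','s19.png');save('wrist','w19.png')
a=cv2.imread('pics/t19.png')[130:210,270:350];b=cv2.imread('pics/s19.png')[155:235,230:310]
cv2.imwrite('pics/c19.png',np.hstack([cv2.resize(a,(400,400),interpolation=2),cv2.resize(b,(400,400),interpolation=2)]))
E
```

```text
20.175 [ 0.4518 -0.3031  0.1563] F [ 0.12 -0.95 -3.83] w 0.0229 j [-0.06  0.41  0.68  1.98 -0.34  0.86  2.22]
```

View pics/c19.png

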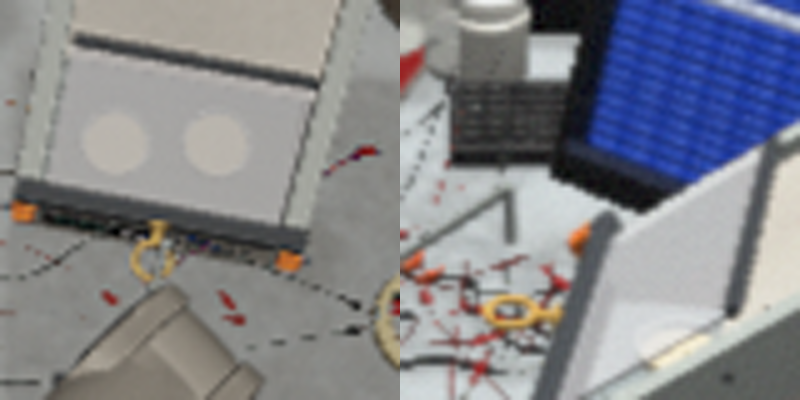

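View pics/w19.png

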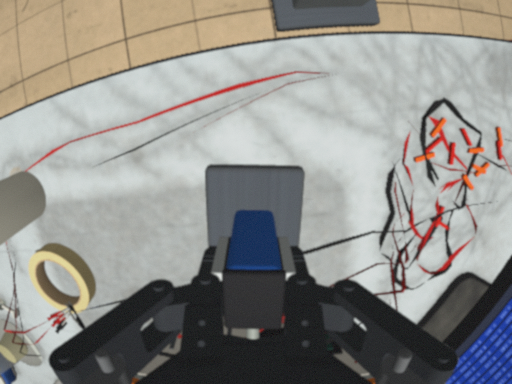

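```bash
python3 - <<'E'
from h import *
go([.437,.073,.2],86)
E
```

```text
shift [ 71.6 368.3 -45.8] y angle 81.05 turn -4.95 tilt 0.04
```

Request:
send_rows(moves=[5,25,-15,0,15,75,-30,-1,25,130,-43,-2,36,185,-43,-3,47,240,-43,-4,57,295,-43,-5,67,345,-43,-5,72,368,-43,-5])

```text
clock: 21.32
tcp_pos: [0.436, 0.0754, 0.1968]
orientation: [-0.102, -3.139, -0.0]
contact_force: [0.4, -0.5, -2.5]
grip_width: 0.0233
```

Request:
send_rows(moves=[0,0,0,0,0,0,0,0])

```text
clock: 21.58
tcp_pos: [0.4365, 0.0714, 0.1969]
orientation: [-0.11, -3.139, 0.001]
contact_force: [0.2, -0.8, -3.6]
grip_width: 0.0229
```

```bash
python3 - <<'E'
from h import *
st();go([.437,.073,.039],86);save('side','s20.png')
E
```

```text
21.575 [0.4365 0.0714 0.1969] F [ 0.19 -0.78 -3.6 ] w 0.0229 j [-0.81  0.14  0.56  2.15 -0.09  0.88  1.31]
shift [ -0.5   1.8 157.9] y angle 85.98 turn -0.02 tilt 0.07
```

View pics/s20.png

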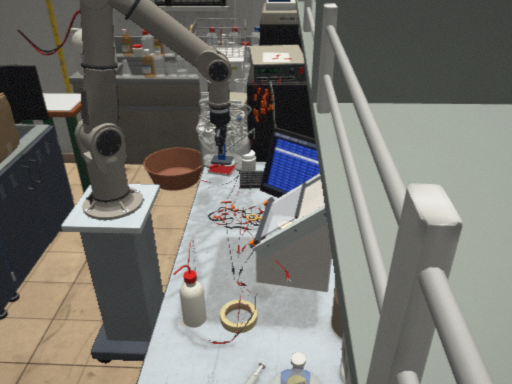

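Request:
send_rows(moves=[0,1,30,0,0,2,70,0,0,2,110,0,0,2,140,0,0,2,152,0,0,2,156,0,0,2,156,0])

```text
clock: 22.5
tcp_pos: [0.4377, 0.0743, 0.042]
orientation: [0.11, 3.138, 0.001]
contact_force: [-0.5, -0.3, -3.6]
grip_width: 0.0231
```

Request:
send_rows(moves=[0,0,1,0,0,0,1,0])

```text
clock: 22.75
tcp_pos: [0.4374, 0.0747, 0.0409]
orientation: [0.108, 3.139, 0.001]
contact_force: [-0.3, -0.4, -3.4]
grip_width: 0.0228
```

Request:
send_rows(moves=[0,0,1,0,0,0,2,0])

```text
clock: 23.0
tcp_pos: [0.437, 0.0745, 0.0384]
orientation: [0.108, 3.14, 0.0]
contact_force: [0.9, -0.7, -3.8]
grip_width: 0.023
```

Request:
send_rows(moves=[0,0,1,0,0,0,1,0])

```text
clock: 23.25
tcp_pos: [0.437, 0.0745, 0.0375]
orientation: [-0.109, -3.14, -0.0]
contact_force: [-0.4, 0.4, 1.2]
grip_width: 0.0228
```

Request:
send_rows(moves=[0,0,0.3,0,0,0,0.3,0])

```text
clock: 23.5
tcp_pos: [0.437, 0.0745, 0.0375]
orientation: [-0.109, -3.14, -0.001]
contact_force: [-3.1, 1.3, 8.4]
grip_width: 0.0234
```

Request:
send_rows(moves=[0,0,0,0,0,0,0,0,0,0,0,0,0,0,0,0,0,0,0,0], hand=0)

```text
clock: 24.12
tcp_pos: [0.437, 0.0744, 0.037]
orientation: [-0.109, -3.14, 0.0]
contact_force: [0.4, 0.1, -0.0]
grip_width: 0.0854
```

```bash
python3 - <<'E'
from h import *
st();save('wrist','w21.png')
E
```

```text
24.125 [0.437  0.0744 0.037 ] F [ 0.43  0.11 -0.04] w 0.0854 j [-0.65  0.45  0.41  2.26 -0.38  0.49  1.56]
```

View pics/w21.png

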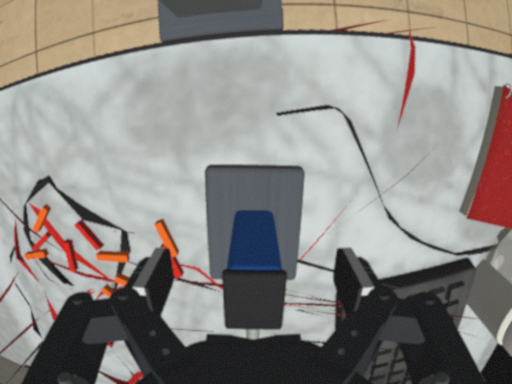

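Pole stands free and centred between the open fingers. Go straight up.

Request:
send_rows(moves=[0,0,-30,0,0,0,-75,0,0,0,-120,0,0,0,-165,0,0,0,-210,0,0,0,-250,0,0,0,-270,0,0,0,-270,0])

```text
clock: 25.18
tcp_pos: [0.4377, 0.0746, 0.3082]
orientation: [0.109, 3.137, 0.003]
contact_force: [-0.9, 0.4, -0.3]
grip_width: 0.0852
```

Request:
send_rows(moves=[0,50,0,0,0,100,0,0,0,140,0,0,0,160,0,0,0,160,0,0])

```text
clock: 25.8
tcp_pos: [0.4477, 0.2341, 0.306]
orientation: [-0.107, -3.139, 0.003]
contact_force: [0.5, -0.4, -0.1]
grip_width: 0.0854
```

```bash
python3 - <<'E'
from h import *
st();save('side','s22.png');save('top','t22.png')
a=cv2.imread('pics/t22.png')[100:250,180:380];b=cv2.imread('pics/s22.png')[140:290,190:340]
cv2.imwrite('pics/c22.png',np.hstack([cv2.resize(a,(400,300),interpolation=2),cv2.resize(b,(400,400),interpolation=2)[:300]]))
t=cv2.imread('pics/t18.png')[130:210,270:350];u=cv2.imread('pics/t22.png')[130:210,270:350]
t=cv2.imread('pics/s16.png')[165:245,230:310]; v=cv2.imread('pics/s22.png')[165:245,230:310]
cv2.imwrite('pics/c22b.png',np.hstack([cv2.resize(u,(400,400),interpolation=2),cv2.resize(v,(400,400),interpolation=2)]))
E
```

```text
25.8 [0.4477 0.2341 0.306 ] F [ 0.54 -0.37 -0.11] w 0.0854 j [-1.05  0.12  0.49  1.88 -0.06  1.15  0.97]
```

View pics/c22.png

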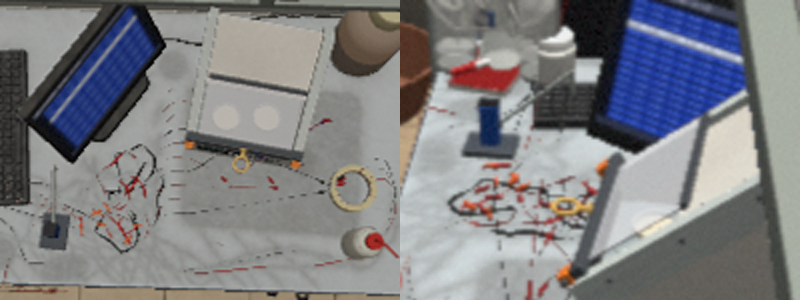

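View pics/c22b.png

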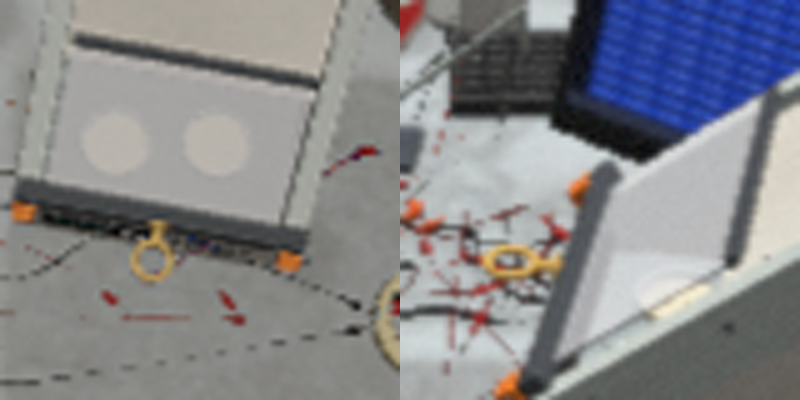

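```bash
python3 -c "
from h import *
print(r.hand_in());st()"
```

```text
the job is handed in; nothing more can be done
None
the job is handed in; nothing more can be done
```

The sash is down with its bar resting on both orange stops, and the pole is unhooked and standing upright. I handed the job in at about 25.8 s of the 61 s allowed; the interface gave no verdict.

- **Drawing the sash:** I gripped the pole by its blue handle and put the hook down through the brass ring. I then drew the sash about 100 mm down the slope, with the last 15 mm or so in steps of about 1 mm or less. While the sash slid, the reading was about 3–4 N.
- **Feeling the stops:** At the stops the tool stopped advancing and the force rose to about 8 N. That is the highest force reading I saw while drawing the sash, well below the 20 N limit.
- **Putting the pole back:** I relaxed the pull, centred the hook in the ring and lifted it out. I set the pole down where it first stood, released it and drew the arm clear.
- **Last checks:** The final side and top pictures show the bar against both stops, unmoved since the stop was felt. The pole is upright and clear of the chamber, the nearby items look undisturbed, and the arm reads near-zero force. None of the checks failed. Hook and ring positions from the two cameras differed by 3–4 mm from the arm's own readings, which is within the ring's clearance.

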